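Unlock and open the rotor case

TASK

Open the centrifuge rotor's case: turn the T-handled retaining pin counter-clockwise (seen from above), feeling for the place where its foot clears the slot of the hasp staple, pull it up and out with the lid still in place, and leave it in the steel tray. Then lift the lid off by its handle and lay it flat, handle up, on the middle of the cork mat, setting it down gently rather than dropping it. Leave the bottle, the beaker and the wrench where they are.

Things in the scene. Friction and masses are not known exactly. Their poses are not given: they have to be found in the camera images.
- case: Grey open-topped case, 190 (x) x 180 (y) x 100 mm high, fixed to the bench, a black rotor inside. Origin: centre of its underside. At yaw 0 its front, with the staple (a steel bracket 77 mm wide), faces -x; its yaw varies by up to 0.35 rad.
- slot (a point): Centre of the slot, 32 x 11 mm, in the staple's top plate (6 mm thick, top 99.5 mm above the bench, just under the lid's leaf), on the case at x = -128 mm, y = 0. Hidden by pin and leaf. This point's axes are the case's: the slot's own direction is NOT shown and differs every time; it lies 0.55 to 1.45 rad counter-clockwise (seen from above) of the T-handle's starting direction.
- pin: Steel T-handled retaining pin, 0.12 kg, 70 mm tall, upright in the staple. Origin: on its axis at the underside of its flange (46 mm diameter, 6 mm thick), which rests on the leaf 106 mm above the bench; z points up the axis, x along the T-handle. Shank 8 mm thick, down to z = -22.5 mm. It turns with little resistance. Clear of the case once raised 35 mm. It may topple when let go in the tray.
- pin_handle (a point): Centre of the pin's T-handle, 40 mm above the pin's origin (146 mm above the bench at the start): a level bar 70 mm long (along the pin's x), 14 mm wide, 14 mm tall, on a 12 mm thick stem.
- pin_lug (a point): Centre of the pin's cross-lug, 18.5 mm below the pin's origin: 24 mm long, 6 mm thick, parallel to the T-handle. It is caught under the staple's plate: pulled up at a wrong angle the pin rises about 3 mm and stops hard. With the T-handle within about 10 degrees of the slot's direction it comes up freely; only trying with a light pull (under 10 N) tells.
- lid: Aluminium lid lying loose on the case, 0.4 to 0.6 kg, plate 190 (x) x 180 (y) x 8 mm. Origin: centre of the plate's underside, 100 mm above the bench when on the case; axes as the case's. A black frame under the plate reaches 12 mm down into the case (4 mm play or more): lift it 20 mm or more before moving sideways. On the mat it rests on this frame, origin 18 mm above the bench.
- lid_handle (a point): Centre of the lid's handle, 53 mm above the lid's origin: a level bar along the lid's y, 124 mm long, 12 mm wide (x), 14 mm tall, on posts at y = +-50 mm.
- leaf_hole (a point): Centre of the 30 mm square hole, round the pin, in the lid's hasp leaf, at its upper face. Seen from the lid's origin: x = -128 mm, y = 0, z = 6 mm. The leaf is 78 mm wide, 6 mm thick and reaches to x = -165 mm.
- tray: Open stainless tray, 170 x 170 x 24 mm high, walls and floor 4 to 5 mm thick, fixed to the bench to one side of the case (left or right). Origin: centre of its underside.
- mat: Flat cork mat, 270 (x) x 210 (y) x 6 mm, fixed to the bench on the other side of the case. Origin: centre of its underside.
- bottle: Bystander: amber bottle, 68 mm diameter, 150 mm tall, standing. Origin: centre of its underside.
- beaker: Bystander: glass beaker, 76 mm diameter, 95 mm tall, standing. Origin: centre of its underside.
- wrench: Bystander: wrench 170 mm long lying on the bench beyond the case. Origin: centre of its underside, x along its length.
Mind the look-alikes: they are no part of the job. There is more than one size of the pin; the job needs the smaller.

How it is judged:
On the way, in this order (a step that is already met when the one before it is completed fails the run):
1. the pin is pulled up clear of the staple while the lid stays on the case (height (world z) of pin above 0.14 m and distance of lid from where it was at the start of the episode below 0.02 m), for 0.1 s.
2. the pin lies in the tray, let go, the lid still on the case (x of pin in the frame of tray between -0.085 and 0.085 m and y of pin in the frame of tray between -0.085 and 0.085 m and height (world z) of pin below 0.06 m and contact force between pin and tray above 0.1 N and contact force between the fingers and pin below 0.1 N and distance of lid from where it was at the start of the episode below 0.03 m), for 0.1 s.
At the end, for the whole second after the job is handed in: The pin lies at rest in the tray (its origin within the tray's outline, below 60 mm). The lid lies at rest flat on the cork mat, handle up (within 0.06 rad of level), its centre within 45 mm of the mat's centre. Everything is let go (x of pin in the frame of tray between -0.085 and 0.085 m and y of pin in the frame of tray between -0.085 and 0.085 m and height (world z) of pin below 0.06 m and linear speed of pin below 0.03 m/s and horizontal distance between lid and mat below 0.045 m and height (world z) of lid below 0.023 m and angle between lid's own z axis and vertical below 0.06 rad and contact force between lid and mat above 1 N and linear speed of lid below 0.02 m/s); the robot touches nothing.
It fails at once if the lid is dropped: it moves faster than 0.6 m/s close above the mat or bench (height (world z) of lid below 0.04 m and linear speed of lid above 0.6 m/s).
It fails at once if the bottle is moved more than 30 mm (distance of bottle from where it was at the start of the episode above 0.03 m).
It fails at once if the beaker is moved more than 30 mm (distance of beaker from where it was at the start of the episode above 0.03 m).
It fails at once if the wrench is moved more than 30 mm (distance of wrench from where it was at the start of the episode above 0.03 m).
It also fails if it takes over 64 s, if anything falls off the work surface, if the arm or the gripper's body presses on something with over 40 N, if the wrist force passes 120 N, or if a joint passes its speed limit or range.

ROBOT

A 6-joint arm with a two-finger parallel gripper is mounted at the origin on the work surface. World frame = base frame: x ahead of the robot, y to its left, z up, the work surface at z = 0. Lengths are in m, angles in rad, forces in N, time in s.
With the tool pointing down it reaches from about 0.4 to 0.825 m from the base axis. Payload 7 kg.
Tool frame: the origin (TCP) lies at the very end of the fingers, on their centre line; the grasp point (between the pads) lies 19 mm behind it (arm.pinch_z is the z of the grasp point in the tool frame, in m); z points along the fingers, y is the direction in which the jaws open and shut (so a half turn about z gives the same grasp; the last joint's range is limited). The gripper opens to 88 mm and grips with 3 to 60 N. Pads are 19 mm wide; open, the fingers measure 130 mm over their backs; the gripper's body (78 mm by 193 mm) begins 47 mm behind the grasp point.
Start: joints at [1.455, 0.359, 0.012, 0, -1.224, -0.288], TCP at [0.265, 0.621, 0.227] pointing down, gripper open.
Joint ranges: [-3.07, 3.07], [-1.43, 2.12], [-1.02, 1.25], [-3.03, 1.67], [-3.05, -0], [-3.03, 3.03]. Speed limits (rad/s): [2.39, 2.39, 3.01, 3.14, 3.14, 3.14].

INTERFACE

Orientations are given as [roll, pitch, yaw] about the fixed x, y, z axes, in that order (R = Rz(yaw) Ry(pitch) Rx(roll)).
In Python, from station import arm gives the robot as it stands.
- The arm moves only by the tool drive_tool, never from a script. Its argument "targets" is a list of rows, each a list of 6 numbers: the shift along the world's x, y, z in units of 0.04 m (1.0 is 0.04 m), then the turn, a rotation vector about the world's x, y, z in units of 6 degrees (1.0 is 6 degrees). In form: [[x, y, z, wx, wy, wz], ...]. A call has 1 to 5 rows; each row shifts and turns the commanded pose from where the row before left it; what a row does not reach is not made up. A row lasts 1/8 s, in which the tool goes at most 62.5 mm and 10.7 degrees, less where a joint would pass 70% of its speed; a pose out of reach is approached as far as the arm can. A call with a number of a shift or a turn outside -1 to 1 is refused whole. A call with a gripper value outside its range is refused whole. "claw" is the opening, from 0 (shut) to 1 (fully open), set as the call begins (left out, the last holds). The fingers move at their own pace and stop on an object; "newtons" is the grip in N (left out, the last holds). Time passes only in rows, so rows that do not move let the fingers close. It gives the time, the measured TCP pose, the force and the opening at its end, in the units of the state.
- arm.get_state(): the state, without advancing time (a new reading comes with each control period).
- arm.grab_frame(name): name is "side" or "top"; returns (picture, depth): 384x512x3 uint8, red, green, blue; 384x512 float32, m along the optical axis (not along the pixel's ray), 0 where there is no reading.
- arm.get_calibration(name): a dict with "mtx" (3x3 intrinsics, pixels), "origin" and "rotation" of the camera in the world. Camera axes: x right, y up, looking along -z (the intrinsics and any distortion apply to the point x, -y, -z); pixel columns grow to the right and rows downward; lengths in m; the calibration is good to about 2 mm. A picture is of the moment at which its call begins. get_calibration takes no time and is no camera call.
- arm.job_done(): hands the job in, once; it reports no verdict.
Trained networks look in the newest picture that a camera, given by its name, has taken for a name from the list of things; names that differ only in an ending like _2 or _b are one class to them, and where a whole thing is asked for, a point or a joint stands for the part that bears it (a point fixed in the world has none). Each returns a list of dicts, best first, with "score" (0 to 1); they miss things now and then, are a little off and sometimes report something else, mostly with a low value. They report only what shows in the picture. A call takes as long as a camera call. They do not tell look-alikes from the thing itself.
- arm.search_frame(target, camera): "point" ([x, y, z] in m, in the coordinates of the camera as it stood for that picture, good to about 4 mm: the middle of the surface that is visible of it).
- arm.cut_out(target, camera): "pixels" (384x512 bool, what is visible of it).
- arm.landmark_of(target, camera): "point" ([x, y, z] in m, in the coordinates of the camera as it stood for that picture, good to about 4 mm: a listed point, or the origin of a listed thing).
The state is a dict: "t": time; "q": joint angles; "qd": joint speeds; "joint_efforts": joint torques, N m; "eef_pos": TCP position; "ee_rot": TCP orientation; "force": force on the tool from outside, world axes, zero at the start; "moment": the same for the moment, N m; "width": finger opening in m.
Only numpy, scipy, OpenCV 4.12 (cv2) and the standard library are available. Lean on these libraries where they do the work, as an engineer would, in place of code of your own. Each camera call takes 0.05 s, during which the arm holds its last target. There are 200 camera calls.

## Working session

There is one attempt and no reset: what is moved stays moved. The work goes in short steps, Python scripts to look and compute and a tool call to move; the robot and the scene stay as the last step left them, time stands still between calls to the robot, and variables do not carry over. Pictures are saved under pics/ and viewed, about 8 in all and at most 12, crops included, and the job is handed in when it is done.

Besides the shell and the picture viewer there is one more tool, called after "Call:" as a command line: name --pt "numbers of a row" for each row, then --argument value for the rest. drive_tool: Moves the arm, as the interface text tells. Shifts and turns lie within -1 to 1; 1 stands for 0.04 m of shift or 6 degrees of turn. Its arguments: {"type":"object","properties":{"targets":{"type":"array"},"claw":{"type":"number"},"newtons":{"type":"number"}},"required":["targets"]}

```bash
mkdir -p pics; ls; cat > h.py <<'E'
import numpy as np, cv2
from station import arm
def cal(n):
    c=arm.get_calibration(n); return np.array(c["mtx"]),np.array(c["origin"]),np.array(c["rotation"])
def w(n,p):
    K,o,R=cal(n); return R@np.array(p)+o
def cloud(n,d):
    K,o,R=cal(n); v,u=np.mgrid[:d.shape[0],:d.shape[1]]
    P=np.stack([(u-K[0,2])/K[0,0]*d,-(v-K[1,2])/K[1,1]*d,-d],-1)
    return P@R.T+o
def pix(n,P):
    K,o,R=cal(n); c=(np.array(P)-o)@R; return np.array([K[0,0]*c[0]/-c[2]+K[0,2],K[1,1]*-c[1]/-c[2]+K[1,2]])
E
python3 - <<'E'
from h import *
ims=[]
for n in ("top","side"):
    im,d=arm.grab_frame(n); np.savez(f"{n}0.npz",im=im,d=d); ims.append(im)
    print(n,arm.get_calibration(n))
    for t in ["case","pin","pin_handle","lid","lid_handle","leaf_hole","tray","mat","bottle","beaker","wrench"]:
        for r in arm.landmark_of(t,n)[:3]:
            p=w(n,r["point"]); print(t,round(r["score"],2),p.round(3),pix(n,p).round())
    cv2.imwrite(f"pics/{n}0.png",im[...,::-1])
print(arm.get_state())
E
```

```text
pics
top {'mtx': array([[366.67542876,   0.        , 255.24020483],
       [  0.        , 366.67542876, 190.66021274],
       [  0.        ,   0.        ,   1.        ]]), 'origin': array([0.39835833, 0.0013    , 1.2965375 ]), 'rotation': array([ 0.14071417,  0.01288871, -1.57787649])}Traceback (most recent call last):
  File "<stdin>", line 8, in <module>
  File "h.py", line 12, in pix
    K,o,R=cal(n); c=(np.array(P)-o)@R; return np.array([K[0,0]*c[0]/-c[2]+K[0,2],K[1,1]*-c[1]/-c[2]+K[1,2]])
                                                               ~^^^
IndexError: invalid index to scalar variable.
```

Rotation is given as roll/pitch/yaw; convert it.

```bash
sed -i 's/^def cal(n):/from scipy.spatial.transform import Rotation as Ro\ndef cal(n):/; s/np.array(c\["rotation"\])/Ro.from_euler("xyz",c["rotation"]).as_matrix()/' h.py
python3 - <<'E'
from h import *
for n in ("top","side"):
    im,d=arm.grab_frame(n); np.savez(f"{n}0.npz",im=im,d=d)
    for t in ["case","pin","pin_handle","lid","lid_handle","leaf_hole","tray","mat","bottle","beaker","wrench"]:
        for r in arm.landmark_of(t,n)[:3]:
            p=w(n,r["point"]); print(t,round(r["score"],2),p.round(3),pix(n,p).round())
    cv2.imwrite(f"pics/{n}0.png",im[...,::-1])
print(arm.get_state())
E
```

```text
pin 0.7 [ 0.327 -0.146  0.029] [304. 264.]
pin 0.58 [ 0.455 -0.032  0.104] [270. 225.]
pin 0.16 [0.581 0.003 0.098] [259. 187.]
pin_handle 0.66 [ 0.329 -0.143  0.085] [305. 264.]
pin_handle 0.62 [ 0.457 -0.032  0.145] [270. 224.]
lid 0.66 [0.577 0.005 0.097] [258. 188.]
lid_handle 0.66 [0.576 0.003 0.148] [259. 186.]
leaf_hole 0.77 [ 0.457 -0.033  0.108] [270. 224.]
leaf_hole 0.35 [0.578 0.305 0.   ] [175. 192.]
leaf_hole 0.19 [ 0.452 -0.031  0.102] [270. 226.]
tray 0.78 [0.575 0.305 0.002] [174. 193.]
mat 0.9 [ 0.544 -0.294  0.   ] [343. 201.]
bottle 0.95 [ 0.524 -0.494 -0.002] [400. 206.]
beaker 0.66 [ 0.467  0.49  -0.004] [122. 224.]
wrench 0.65 [ 0.797 -0.044 -0.004] [271. 133.]
case 0.65 [0.575 0.007 0.001] [253. 221.]
pin 0.81 [ 0.453 -0.032  0.108] [235. 211.]
pin 0.81 [ 0.328 -0.141  0.028] [229. 265.]
pin_handle 0.51 [ 0.458 -0.033  0.153] [236. 198.]
lid 0.62 [0.572 0.004 0.1  ] [254. 197.]
lid_handle 0.91 [0.575 0.006 0.152] [255. 182.]
leaf_hole 0.57 [ 0.455 -0.033  0.107] [236. 212.]
leaf_hole 0.45 [0.57  0.005 0.102] [253. 196.]
tray 0.84 [ 0.572  0.306 -0.003] [198. 19
[... 237 characters left out ...]
 [ 0.789 -0.042  0.001] [304. 205.]
{'t': 1.35, 'q': array([ 1.45512014e+00,  3.58631470e-01,  1.19332624e-02, -3.30577270e-05,
       -1.22411729e+00, -2.88107330e-01]), 'qd': array([ 7.74098002e-04,  4.65960165e-04,  1.20033360e-03, -5.08929952e-05,
        1.97385050e-04, -6.40918640e-04]), 'joint_efforts': array([-8.65201437e-04, -5.82382286e+01,  2.93298519e+01,  7.00222179e+00,
        1.24992477e-02, -2.95797827e-05]), 'eef_pos': array([0.26520111, 0.62070284, 0.22654942]), 'ee_rot': array([ 3.14156544e+00,  2.43624602e-05, -4.03794745e-01]), 'force': array([ 0.06784   ,  0.5166092 , -0.28195103]), 'moment': array([-0.0398642 , -0.00319679,  0.01418481]), 'width': 0.08766115136649268}
```

View pics/top0.png

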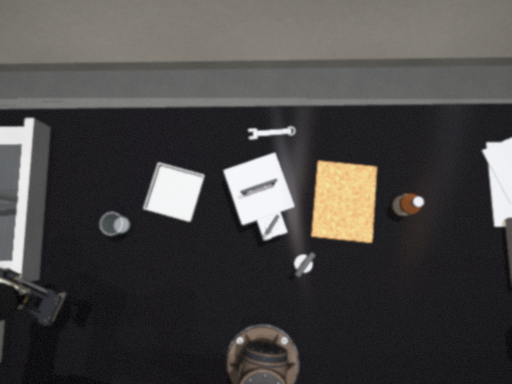

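View pics/side0.png

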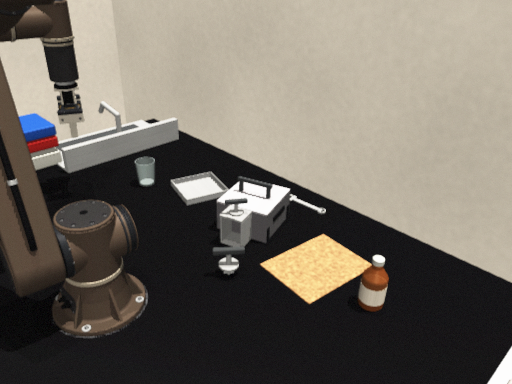

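The top image shows the case and lid at (259,188), the tray at (174,193), the mat at (345,201), the bottle at (405,205), the beaker at (115,224) and the wrench at (271,132).

There are two pin candidates. One stands in the leaf at top (270,224), handle z≈0.145. The other stands free on the bench at (304,264). The one in the leaf fits: it is upright in the staple and its handle height matches 146 mm. I'll confirm this in a crop and measure the yaws.

```bash
python3 - <<'E'
from h import *
z=np.load("top0.npz"); im,d=z["im"],z["d"]; P=cloud("top",d)
def pca(m,name):
    Q=P[m][:,:2]; c=Q.mean(0); e,V=np.linalg.eigh(np.cov((Q-c).T)); a=V[:,1]
    r=cv2.minAreaRect(Q.astype(np.float32))
    print(name,m.sum(),c.round(4),P[m][:,2].mean().round(3),"yaw",np.arctan2(a[1],a[0]).round(3),"len",2*np.sqrt(3*e).round(4),"rect",r)
near=lambda x,y,r:np.hypot(P[...,0]-x,P[...,1]-y)<r
Z=P[...,2]
pca(near(.456,-.032,.05)&(Z>.132)&(Z<.16),"pinbar")
pca(near(.328,-.143,.06)&(Z>.05),"bigbar")
pca(near(.576,.004,.08)&(Z>.135),"lidbar")
pca(near(.576,.004,.16)&(Z>.095)&(Z<.125)&~near(.456,-.032,.07),"lid")
pca((near(.544,-.294,.19))&(Z>.003)&(Z<.02)&(im[...,0].astype(int)-im[...,2]>40),"mat")
pca((near(.575,.305,.14))&(im.min(-1)>90)&(Z<.04),"tray")
print("heights bar", np.percentile(Z[near(.456,-.032,.05)&(Z>.132)],[5,50,95]), np.percentile(Z[near(.328,-.143,.06)&(Z>.05)],[5,50,95]))
z2=np.load("side0.npz")
a=cv2.resize(im[195:285,235:325],(500,500),interpolation=cv2.INTER_CUBIC)
b=cv2.resize(z2["im"][170:280,190:300],(500,500),interpolation=cv2.INTER_CUBIC)
cv2.imwrite("pics/crop.png",cv2.resize(np.hstack([a,b])[...,::-1],(800,400)))
E
```

```text
pinbar 101 [ 0.4554 -0.0368] 0.152 yaw 2.574 len [0.014 0.07 ] rect ((0.4553762674331665, -0.03676015883684158), (0.013854166492819786, 0.06908079981803894), 56.71598815917969)
bigbar 167 [ 0.3293 -0.1432] 0.089 yaw 2.477 len [0.0188 0.0898] rect ((0.32878053188323975, -0.14369730651378632), (0.018198613077402115, 0.08847401291131973), 51.31959533691406)
lidbar 166 [0.5758 0.0043] 0.158 yaw 1.897 len [0.0128 0.1254] rect ((0.5765451788902283, 0.004408981651067734), (0.012834727764129639, 0.12359657883644104), 19.09493064880371)
lid 2634 [0.5845 0.0067] 0.108 yaw 1.718 len [0.1802 0.1902] rect ((0.5766929388046265, 0.00407448410987854), (0.18936976790428162, 0.1800267994403839), 18.75885581970215)
mat 3914 [ 0.5429 -0.2983] 0.006 yaw 3.027 len [0.2098 0.27  ] rect ((0.5439037680625916, -0.29737305641174316), (0.21623700857162476, 0.2734367847442627), 83.35415649414062)
tray 2532 [0.581  0.3077] 0.005 yaw 1.702 len [0.1802 0.1812] rect ((0.582614541053772, 0.3090149462223053), (0.18487384915351868, 0.18192681670188904), 74.1415786743164)
heights bar [0.14857109 0.15188412 0.15582813] [0.08336105 0.08925865 0.09334112]
```

View pics/crop.png

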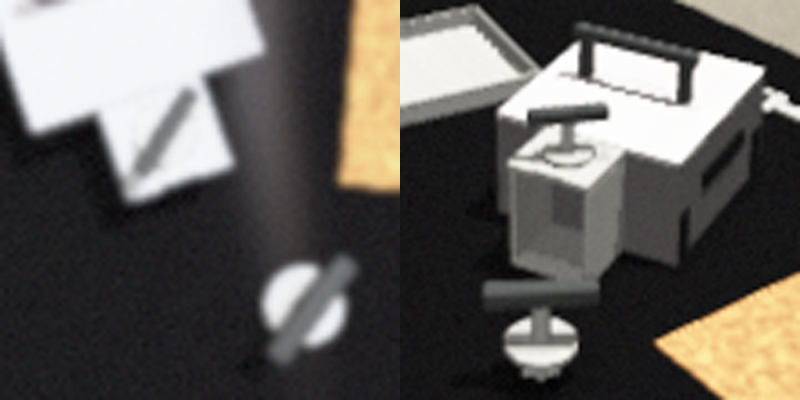

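The crop shows the two pins. The one in the leaf has a 70 mm bar, 14 mm wide, with its top at z≈0.152. The one on the bench has an 89 mm bar with its top at 0.09. The smaller one in the staple is the job's pin, at (0.455,-0.037) with bar yaw -0.568. The case yaw is 0.328, and pin and lid geometry agree. Moving over it.

Call:
drive_tool --pt "0.28 -0.97 0 0 0 -0.1" --pt "0.28 -0.97 0 0 0 -0.1" --pt "0.28 -0.97 0 0 0 -0.1" --pt "0.28 -0.97 0 0 0 -0.1" --pt "0.28 -0.97 0 0 0 -0.1" --claw 1 --newtons 25

```text
t: 1.98
eef_pos: [0.3215, 0.4254, 0.2267]
ee_rot: [-3.141, -0.0, -0.456]
force: [0.5, -0.5, 1.1]
width: 0.0877
```

Call:
drive_tool --pt "0.28 -0.97 0 0 0 -0.1" --pt "0.28 -0.97 0 0 0 -0.1" --pt "0.28 -0.97 0 0 0 -0.1" --pt "0.28 -0.97 0 0 0 -0.1" --pt "0.28 -0.97 0 0 0 -0.1"

```text
t: 2.6
eef_pos: [0.3774, 0.2315, 0.2269]
ee_rot: [-3.141, -0.0, -0.509]
force: [0.4, 0.5, 0.1]
width: 0.0875
```

Call:
drive_tool --pt "0.28 -0.97 0 0 0 -0.1" --pt "0.28 -0.97 0 0 0 -0.1" --pt "0.28 -0.97 0 0 0 -0.1" --pt "0.28 -0.97 0 0 0 -0.1" --pt "0.28 -0.97 0 0 0 -0.1"

```text
t: 3.22
eef_pos: [0.4335, 0.0374, 0.2269]
ee_rot: [-3.141, -0.0, -0.561]
force: [0.7, -0.4, -0.3]
width: 0.088
```

Call:
drive_tool --pt "0.27 -0.93 0 0 0 -0.07" --pt "0.27 -0.93 0 0 0 0" --pt "0 0 -0.8 0 0 0" --pt "0 0 -0.8 0 0 0" --pt "0 0 -0.88 0 0 0"

```text
t: 3.85
eef_pos: [0.4551, -0.0359, 0.1269]
ee_rot: [-3.14, -0.001, -0.569]
force: [0.2, -0.1, -0.9]
width: 0.0873
```

Call:
drive_tool --pt "0 0 0 0 0 0" --pt "0 0 0 0 0 0" --pt "0 0 0 0 0 0" --claw 0.1 --newtons 25

```text
t: 4.22
eef_pos: [0.4559, -0.0354, 0.1289]
ee_rot: [-3.14, -0.002, -0.568]
force: [-0.6, 0.5, 0.3]
width: 0.0632
```

Call:
drive_tool --pt "0 0 0 0 0 0" --pt "0 0 0 0 0 0" --pt "0 0 0 0 0 0" --pt "0 0 0 0 0 0" --pt "0 0 0 0 0 0"

```text
t: 4.85
eef_pos: [0.4548, -0.0357, 0.1273]
ee_rot: [3.142, 0.0, -0.568]
force: [-0.2, -0.0, -0.1]
width: 0.0135
```

Call:
drive_tool --pt "0 0 0 0 0 0" --pt "0 0 0 0 0 0"

```text
t: 5.1
eef_pos: [0.4548, -0.0357, 0.1273]
ee_rot: [3.142, 0.0, -0.568]
force: [0.1, -0.3, -0.3]
width: 0.0139
```

Call:
drive_tool --pt "0 0 0 0 0 1" --pt "0 0 0 0 0 1" --pt "0 0 0 0 0 1" --pt "0 0 0 0 0 1" --pt "0 0 0 0 0 1"

```text
t: 5.72
eef_pos: [0.4543, -0.0359, 0.1272]
ee_rot: [3.141, 0.001, -0.041]
force: [-1.2, 0.9, 0.3]
width: 0.0135
```

Call:
drive_tool --pt "0 0 0 0 0 1" --pt "0 0 0 0 0 0.3" --pt "0 0 0.05 0 0 0" --pt "0 0 0.04 0 0 0" --pt "0 0 0 0 0 0"

```text
t: 6.35
eef_pos: [0.455, -0.0356, 0.1311]
ee_rot: [-3.141, -0.0, 0.091]
force: [0.6, 0.2, -1.6]
width: 0.0138
```

Call:
drive_tool --pt "0 0 0.03 0 0 0" --pt "0 0 0 0 0 0"

```text
t: 6.6
eef_pos: [0.4549, -0.0357, 0.1323]
ee_rot: [-3.142, -0.0, 0.091]
force: [0.5, -0.1, -1.5]
width: 0.0135
```

Call:
drive_tool --pt "0 0 0.04 0 0 0" --pt "0 0 0 0 0 0"

```text
t: 6.85
eef_pos: [0.4549, -0.0357, 0.1339]
ee_rot: [-3.142, -0.0, 0.092]
force: [-0.6, -0.3, -0.7]
width: 0.0137
```

Call:
drive_tool --pt "0 0 0.04 0 0 0" --pt "0 0 0 0 0 0"

```text
t: 7.1
eef_pos: [0.4549, -0.0357, 0.1355]
ee_rot: [-3.142, -0.0, 0.092]
force: [0.5, -0.4, -1.5]
width: 0.0137
```

It is up 8 mm with only the pin's weight on the wrist, so this angle is free. Continuing up with force checks.

Call:
drive_tool --pt "0 0 0.1 0 0 0" --pt "0 0 0.1 0 0 0" --pt "0 0 0.1 0 0 0" --pt "0 0 0 0 0 0"

```text
t: 7.6
eef_pos: [0.4551, -0.0356, 0.1478]
ee_rot: [-3.141, -0.001, 0.092]
force: [-0.3, 0.4, -2.1]
width: 0.0138
```

Call:
drive_tool --pt "0 0 0.15 0 0 0" --pt "0 0 0.2 0 0 0" --pt "0 0 0.2 0 0 0" --pt "0 0 0.2 0 0 0" --pt "0 0 0 0 0 0"

```text
t: 8.22
eef_pos: [0.4553, -0.0356, 0.1782]
ee_rot: [-3.141, -0.002, 0.092]
force: [0.9, 0.4, -1.8]
width: 0.0138
```

```bash
python3 - <<'E'
from h import *
n="side"; im,d=arm.grab_frame(n)
for t in ["pin","pin_handle","lid","lid_handle","tray"]:
    for r in arm.landmark_of(t,n)[:3]: print(t,round(r["score"],2),w(n,r["point"]).round(3))
cv2.imwrite("pics/side1.png",cv2.resize(im[130:290,160:330],(680,600))[...,::-1][:600])
print(arm.get_state()["force"],arm.get_state()["eef_pos"])
E
```

```text
pin 0.68 [ 0.455 -0.035  0.16 ]
pin 0.59 [ 0.324 -0.143  0.027]
pin_handle 0.8 [ 0.331 -0.141  0.081]
pin_handle 0.71 [ 0.457 -0.034  0.203]
lid 0.78 [0.57  0.003 0.1  ]
lid_handle 0.89 [0.573 0.005 0.153]
tray 0.64 [ 0.571  0.308 -0.001]
tray 0.46 [ 0.521 -0.493  0.001]
[ 0.69056831  0.05899916 -0.82496185] [ 0.4546203  -0.03578238  0.17706172]
```

View pics/side1.png

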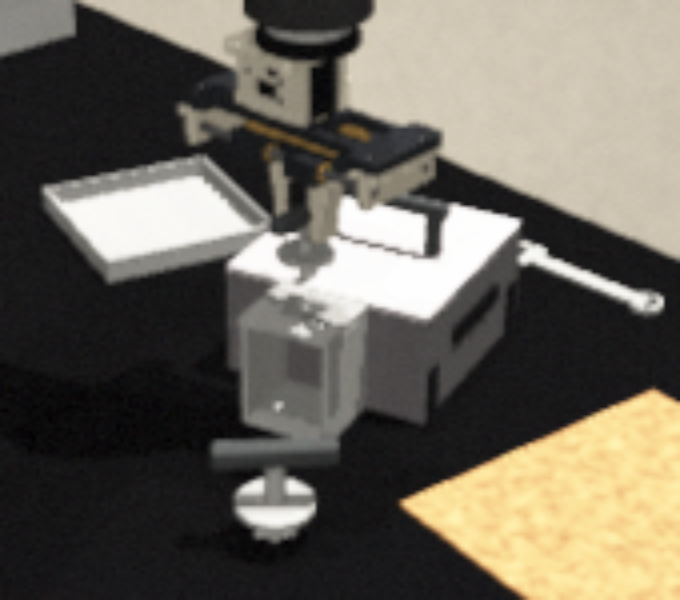

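Side view: the pin hangs in the fingers above the leaf (about (305,255) in the crop), the lid is in place, and landmark z 0.16 agrees with the TCP. Now to the tray.

Call:
drive_tool --pt "0 0 0.8 0 0 0" --pt "0 0.5 0.3 0 0 0" --pt "0.3 0.85 0 0 0 0" --pt "0.3 0.85 0 0 0 0" --pt "0.3 0.85 0 0 0 0"

```text
t: 9.15
eef_pos: [0.491, 0.0873, 0.2213]
ee_rot: [3.142, 0.0, 0.091]
force: [0.4, -0.4, -1.3]
width: 0.0137
```

Call:
drive_tool --pt "0.35 0.9 0 0 0 0" --pt "0.35 0.9 0 0 0 0" --pt "0.35 0.9 0 0 0 0" --pt "0.35 0.9 0 0 0 0" --pt "0.35 0.9 0 0 0 0"

```text
t: 9.78
eef_pos: [0.5611, 0.2675, 0.2209]
ee_rot: [3.141, 0.001, 0.092]
force: [0.3, -1.0, -0.6]
width: 0.0142
```

Call:
drive_tool --pt "0.35 0.9 0 0 0 0" --pt "0 0 -0.9 0 0 0" --pt "0 0 -0.9 0 0 0" --pt "0 0 -0.9 0 0 0" --pt "0 0 0 0 0 0"

```text
t: 10.4
eef_pos: [0.573, 0.3008, 0.1099]
ee_rot: [3.138, 0.006, 0.091]
force: [-0.7, 0.6, -1.0]
width: 0.0137
```

Call:
drive_tool --pt "0.05 0.1 -0.6 0 0 0" --pt "0 0 -0.5 0 0 0" --pt "0 0 -0.3 0 0 0" --pt "0 0 -0.05 0 0 0" --pt "0 0 0 0 0 0"

```text
t: 11.02
eef_pos: [0.5774, 0.3066, 0.0564]
ee_rot: [-3.141, -0.001, 0.092]
force: [-0.2, 0.7, -0.5]
width: 0.014
```

Call:
drive_tool --pt "0 0 -0.1 0 0 0" --pt "0 0 -0.05 0 0 0" --pt "0 0 0 0 0 0"

```text
t: 11.4
eef_pos: [0.5767, 0.3062, 0.0493]
ee_rot: [3.141, 0.0, 0.092]
force: [-0.9, -0.4, -2.3]
width: 0.0137
```

Call:
drive_tool --pt "0 0 -0.02 0 0 0" --pt "0 0 0 0 0 0" --pt "0 0 0 0 0 0" --pt "0 0 0 0 0 0" --pt "0 0 0 0 0 0" --claw 1

```text
t: 12.02
eef_pos: [0.5768, 0.3063, 0.0486]
ee_rot: [-3.142, -0.0, 0.092]
force: [-0.7, 0.8, -0.6]
width: 0.0581
```

Call:
drive_tool --pt "0 0 0 0 0 0" --pt "0 0 0 0 0 0" --pt "0 0 0 0 0 0"

```text
t: 12.4
eef_pos: [0.5769, 0.3063, 0.0486]
ee_rot: [-3.142, -0.0, 0.092]
force: [-0.7, 0.1, -0.3]
width: 0.0853
```

Call:
drive_tool --pt "0 0 0.2 0 0 0" --pt "0 0 0.6 0 0 0" --pt "0 0 1 0 0 0" --pt "0 0 1 0 0 0" --pt "0 0 1 0 0 0"

```text
t: 13.02
eef_pos: [0.5768, 0.3062, 0.2026]
ee_rot: [-3.141, -0.001, 0.092]
force: [0.6, 0.5, 0.1]
width: 0.0874
```

Call:
drive_tool --pt "0 -0.58 0 0 0 -1" --pt "0 -0.58 0 0 0 -1" --pt "0 -0.58 0 0 0 -1" --pt "0 -0.58 0 0 0 -1" --pt "0 -0.58 0 0 0 -1"

```text
t: 13.65
eef_pos: [0.5768, 0.1895, 0.2013]
ee_rot: [-3.141, -0.0, -0.435]
force: [0.5, 0.5, -0.2]
width: 0.0876
```

Call:
drive_tool --pt "0 -0.58 0 0 0 -1" --pt "0 -0.58 0 0 0 -1" --pt "0 -0.58 0 0 0 -1" --pt "0 -0.58 0 0 0 -1" --pt "0 -0.58 0 0 0 -1"

```text
t: 14.28
eef_pos: [0.5768, 0.0735, 0.2013]
ee_rot: [-3.141, -0.0, -0.959]
force: [0.4, -0.3, -1.1]
width: 0.0877
```

```bash
python3 - <<'E'
from h import *
ims=[]
for n,s in (("side",np.s_[150:270,140:300]),("top",np.s_[130:250,110:270])):
    im,d=arm.grab_frame(n)
    for t in ["pin","lid","lid_handle"]:
        for r in arm.landmark_of(t,n)[:3]: print(n,t,round(r["score"],2),w(n,r["point"]).round(3))
    ims.append(cv2.resize(im[s],(400,300)))
cv2.imwrite("pics/b.png",np.hstack(ims)[...,::-1])
E
```

```text
side pin 0.97 [ 0.325 -0.139  0.029]
side pin 0.64 [0.575 0.309 0.026]
side lid 0.67 [0.571 0.006 0.101]
side lid_handle 0.58 [0.575 0.007 0.15 ]
top pin 0.87 [ 0.329 -0.145  0.03 ]
top lid 0.72 [0.579 0.007 0.099]
top lid_handle 0.88 [0.578 0.003 0.153]
```

View pics/b.png

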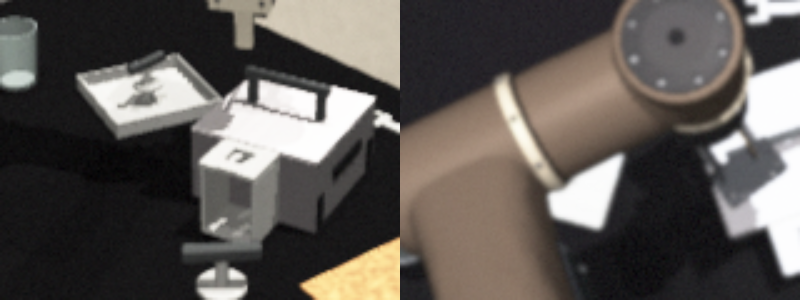

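The pin stands in the tray (left picture, (148,80); landmark (0.575,0.309,0.026)), and the lid has not moved. Now the lid handle.

Call:
drive_tool --pt "0 -0.58 0 0 0 -0.9" --pt "0 -0.58 0 0 0 -0.9" --pt "-0.02 -0.58 0 0 0 -0.9" --pt "0 0 0 0 0 0"

```text
t: 15.18
eef_pos: [0.5759, 0.0041, 0.2005]
ee_rot: [3.141, -0.0, -1.239]
force: [1.3, 0.4, 0.3]
width: 0.0879
```

Call:
drive_tool --pt "0 0 -0.6 0 0 0" --pt "0 0 -0.6 0 0 0" --pt "0 0 -0.48 0 0 0" --pt "0 0 0 0 0 0"

```text
t: 15.68
eef_pos: [0.5752, 0.0053, 0.132]
ee_rot: [3.139, 0.0, -1.236]
force: [0.6, -0.6, 0.1]
width: 0.0875
```

Call:
drive_tool --pt "0 0 0 0 0 0" --pt "0 0 0 0 0 0" --pt "0 0 0 0 0 0" --pt "0 0 0 0 0 0" --pt "0 0 0 0 0 0" --claw 0.05 --newtons 60

```text
t: 16.3
eef_pos: [0.5761, 0.0047, 0.1335]
ee_rot: [-3.141, -0.0, -1.238]
force: [0.2, -0.5, -0.0]
width: 0.0433
```

Call:
drive_tool --pt "0 0 0 0 0 0" --pt "0 0 0 0 0 0" --pt "0 0 0 0 0 0" --pt "0 0 0 0 0 0"

```text
t: 16.8
eef_pos: [0.5759, 0.0047, 0.1333]
ee_rot: [3.141, 0.0, -1.239]
force: [-1.0, 0.8, 0.7]
width: 0.0112
```

Call:
drive_tool --pt "0 0 0.1 0 0 0" --pt "0 0 0.2 0 0 0" --pt "0 0 0.3 0 0 0" --pt "0 0 0.3 0 0 0" --pt "0 0 0 0 0 0"

```text
t: 17.42
eef_pos: [0.5769, 0.0049, 0.171]
ee_rot: [-3.139, -0.0, -1.238]
force: [0.0, 0.7, -4.9]
width: 0.0117
```

Call:
drive_tool --pt "0 0 0.5 0 0 0" --pt "0 0 0 0 0 0"

```text
t: 17.68
eef_pos: [0.5769, 0.0049, 0.1906]
ee_rot: [-3.139, -0.0, -1.238]
force: [-0.9, -0.3, -5.8]
width: 0.0114
```

Call:
drive_tool --pt "-0.05 -0.5 0 0 0 -0.3" --pt "-0.09 -0.84 0 0 0 -0.5" --pt "-0.09 -0.84 0 0 0 -0.5" --pt "-0.09 -0.84 0 0 0 -0.5" --pt "-0.09 -0.84 0 0 0 -0.5"

```text
t: 18.3
eef_pos: [0.5586, -0.1514, 0.1883]
ee_rot: [3.14, 0.0, -1.482]
force: [0.7, -1.0, -6.0]
width: 0.0115
```

Call:
drive_tool --pt "-0.09 -0.84 0 0 0 -0.5" --pt "-0.09 -0.84 0 0 0 -0.5" --pt "-0.09 -0.84 0 0 0 -0.5" --pt "-0.09 -0.84 0 0 0 -0.43" --pt "0 0 0 0 0 0"

```text
t: 18.92
eef_pos: [0.5437, -0.2866, 0.1879]
ee_rot: [3.139, 0.0, -1.686]
force: [0.6, 0.1, -5.1]
width: 0.0115
```

```bash
python3 - <<'E'
from h import *
n="side"; im,d=arm.grab_frame(n)
for t in ["lid","lid_handle","mat","pin","bottle"]:
    for r in arm.landmark_of(t,n)[:2]: print(t,round(r["score"],2),w(n,r["point"]).round(3))
P=cloud(n,d); m=arm.cut_out("lid",n)
if m:
    Q=P[m[0]["pixels"]&(d>0)]; Q=Q[np.abs(Q[:,2]-np.median(Q[:,2]))<.012]
    A=np.c_[Q[:,:2],np.ones(len(Q))]; c=np.linalg.lstsq(A,Q[:,2],rcond=None)[0]; print("plane slope",c.round(3),len(Q),np.median(Q[:,2]))
s=arm.get_state(); print(s["t"],s["eef_pos"],s["ee_rot"],s["force"],s["moment"])
cv2.imwrite("pics/c.png",cv2.resize(im[110:350,180:440],(650,600))[...,::-1])
E
```

```text
lid 0.64 [ 0.539 -0.287  0.154]
lid 0.51 [0.571 0.306 0.   ]
lid_handle 0.98 [ 0.543 -0.285  0.206]
mat 0.78 [ 0.542 -0.294  0.   ]
pin 0.93 [ 0.327 -0.139  0.027]
pin 0.73 [0.577 0.009 0.   ]
bottle 0.64 [ 0.523 -0.495  0.001]
plane slope [0.009 0.004 0.16 ] 2429 0.16335264230347124
19.275 [ 0.54535682 -0.2834625   0.18934077] [-3.14155631e+00  9.62318026e-05 -1.68042137e+00] [ 0.86322654  0.57834043 -4.55662152] [ 0.09131113 -0.08673756 -0.0001587 ]
```

View pics/c.png

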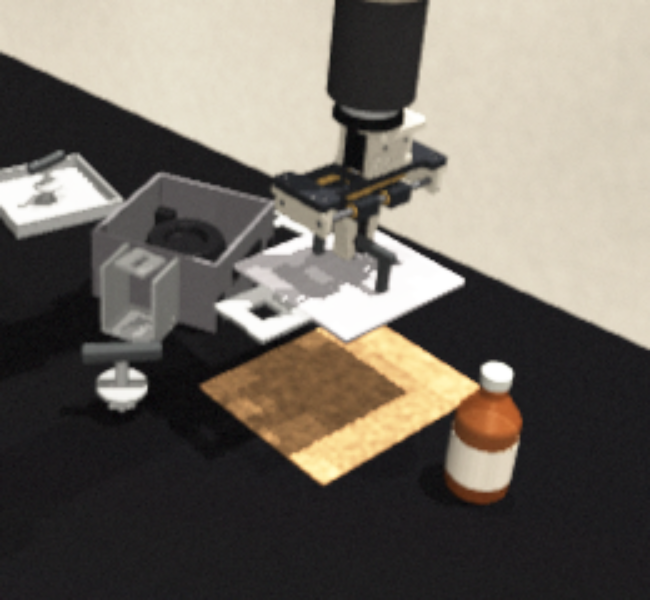

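The lid hangs level over the mat (slope <0.01), and the pin is still in the tray at left. Lowering it.

Call:
drive_tool --pt "-0.05 -0.33 -0.3 0 0 0" --pt "0 0 -0.6 0 0 0" --pt "0 0 -0.6 0 0 0" --pt "0 0 -0.6 0 0 0" --pt "0 0 -0.6 0 0 0"

```text
t: 19.9
eef_pos: [0.543, -0.2975, 0.08]
ee_rot: [3.141, -0.0, -1.681]
force: [1.1, -0.0, -5.3]
width: 0.0117
```

Call:
drive_tool --pt "0 0 -0.3 0 0 0" --pt "0 0 -0.2 0 0 0" --pt "0 0 -0.1 0 0 0" --pt "0 0 0 0 0 0"

```text
t: 20.4
eef_pos: [0.5435, -0.2974, 0.0577]
ee_rot: [-3.141, -0.0, -1.681]
force: [0.2, -0.1, -5.3]
width: 0.0115
```

Call:
drive_tool --pt "0 0 -0.07 0 0 0" --pt "0 0 -0.05 0 0 0" --pt "0 0 -0.02 0 0 0" --pt "0 0 0 0 0 0"

```text
t: 20.9
eef_pos: [0.5432, -0.2973, 0.0518]
ee_rot: [3.142, -0.0, -1.681]
force: [1.6, -0.5, -5.9]
width: 0.0116
```

Call:
drive_tool --pt "0 0 -0.02 0 0 0" --pt "0 0 -0.02 0 0 0" --pt "0 0 0 0 0 0"

```text
t: 21.28
eef_pos: [0.5434, -0.2974, 0.0513]
ee_rot: [-3.141, -0.0, -1.681]
force: [-3.2, 2.2, 5.5]
width: 0.0114
```

Contact: the wrist force has changed from -6 to +5.5 N, so the lid is on the mat. Releasing and rising.

Call:
drive_tool --pt "0 0 0 0 0 0" --pt "0 0 0 0 0 0" --pt "0 0 0 0 0 0" --pt "0 0 0 0 0 0" --pt "0 0 0 0 0 0" --claw 1

```text
t: 21.9
eef_pos: [0.5432, -0.2974, 0.0501]
ee_rot: [3.142, -0.0, -1.681]
force: [-0.7, -0.8, 0.6]
width: 0.0557
```

Call:
drive_tool --pt "0 0 0 0 0 0" --pt "0 0 0 0 0 0" --pt "0 0 0 0 0 0" --pt "0 0 0 0 0 0"

```text
t: 22.4
eef_pos: [0.5432, -0.2973, 0.0501]
ee_rot: [3.142, 0.0, -1.681]
force: [-0.0, -0.6, 0.7]
width: 0.0868
```

Call:
drive_tool --pt "0 0 0.3 0 0 0" --pt "0 0 0.8 0 0 0" --pt "0 0 1 0 0 0" --pt "0 0 1 0 0 0" --pt "0 0 1 0 0 0"

```text
t: 23.02
eef_pos: [0.5431, -0.2973, 0.2166]
ee_rot: [-3.141, -0.0, -1.681]
force: [0.6, -0.7, 0.0]
width: 0.0875
```

```bash
python3 - <<'E'
from h import *
n="side"; im,d=arm.grab_frame(n)
for t in ["lid","lid_handle","mat","pin","tray","bottle","beaker","wrench"]:
    for r in arm.landmark_of(t,n)[:2]: print(t,round(r["score"],2),w(n,r["point"]).round(3))
P=cloud(n,d); m=arm.cut_out("lid",n)
if m:
    Q=P[m[0]["pixels"]&(d>0)]; Q=Q[np.abs(Q[:,2]-np.median(Q[:,2]))<.012]
    c=np.linalg.lstsq(np.c_[Q[:,:2],np.ones(len(Q))],Q[:,2],rcond=None)[0]; print("slope",c.round(3),len(Q),np.median(Q[:,2]))
s=arm.get_state(); print(s["t"],s["eef_pos"],s["force"],s["width"])
cv2.imwrite("pics/d.png",cv2.resize(im[110:350,130:440],(775,600))[...,::-1])
E
```

```text
lid 0.79 [ 0.544 -0.298  0.02 ]
lid_handle 0.66 [ 0.544 -0.297  0.07 ]
pin 0.77 [ 0.326 -0.139  0.026]
pin 0.67 [0.576 0.308 0.028]
tray 0.79 [0.572 0.307 0.   ]
tray 0.37 [0.465 0.496 0.002]
bottle 0.7 [ 0.522 -0.488 -0.001]
beaker 0.83 [0.464 0.494 0.002]
beaker 0.67 [ 0.523 -0.494 -0.003]
wrench 0.69 [ 0.793 -0.041  0.003]
slope [0.01  0.003 0.023] 2653 0.026954393577955038
23.525 [ 0.54285182 -0.29719697  0.21328108] [ 1.0197536  -0.25724293 -0.23633472] 0.08796898083852815
```

View pics/d.png

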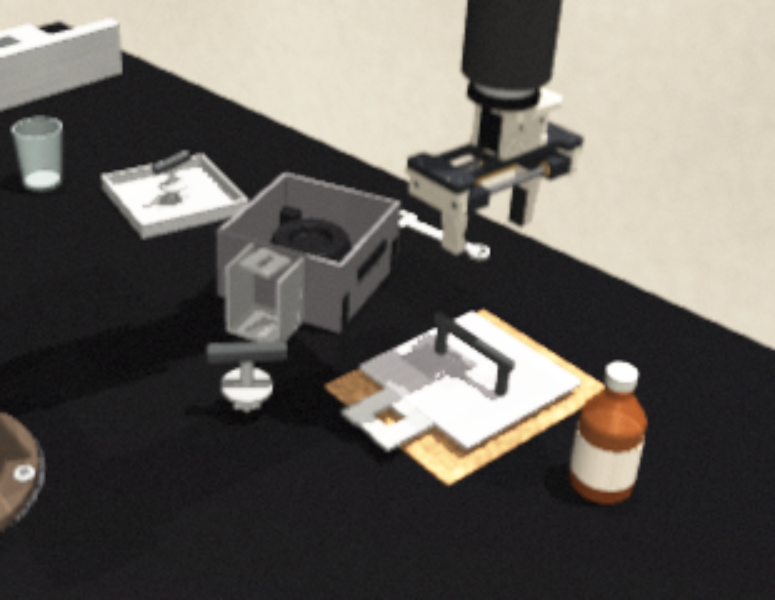

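The lid lies flat on the middle of the mat with its handle up, around (470,385). The pin is in the tray around (170,185), the bystanders are in place, and the gripper is clear. Handing in.

```bash
python3 -c "
from station import arm
print(arm.job_done())"
```

```text
the job is handed in; nothing more can be done
None
```

The pin is out of the staple and in the steel tray, and the lid lies flat, handle up, on the cork mat. I handed the job in at about 23.5 s; no verdict was reported.

- **Pin:** I gripped the smaller pin, the one in the staple, and turned it about 38° counter-clockwise. It came free on the first light pull, with about 1.5 N at the wrist. I set it in the tray with the lid still on the case.
- **Lid:** I lifted it by the handle, turned it to line up with the mat and lowered it until it touched, at about 5.5 N, before letting go.

Last checks, from the side camera:

| Item | Result |
|---|---|
| Lid centre | About (0.544, -0.298), within about 5 mm of the mat's centre |
| Lid tilt | About 0.01 rad |
| Pin | Standing in the tray at (0.576, 0.308), height 0.028 m |
| Bottle, beaker, wrench | Within about 6 mm of their first positions, about the networks' error |
| Gripper | Open, about 0.14 m above the lid handle, touching nothing |

The side camera's networks did not report the mat in that last look, so I used its earlier measured position. No check failed or disagreed.

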